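# Press a phone screen home, then hold the UV torch on its glue seam

## Robot

A 7-joint arm with a two-finger parallel gripper is mounted at the origin on the work surface. World frame = base frame: x ahead of the robot, y to its left, z up, the work surface at z = 0. Lengths are in m, angles in rad, forces in N, time in s.
With the tool pointing down it reaches from about 0.4 to 0.85 m from the base axis. Payload 10.4 kg.
Tool frame: the origin (TCP) lies where the fingers leave the gripper's body, on its centre line; the fingertips stand 73 mm ahead of it and the grasp point (between the pads) lies 54 mm ahead of it; z points along the fingers, y is the line along which they close (so a half turn about z gives the same grasp; the last joint's range is limited). The gripper opens to 85 mm and grips with 20 to 120 N. Pads are 22 mm wide; open, the fingers measure 114 mm over their backs; the gripper's body (76 mm by 85 mm) begins 54 mm behind the grasp point. The pads swing forward as they close: fully open they stand 13 mm farther back than shut.
Start: joints at [1.097, 0.332, -0.065, 1.46, 0.022, 1.35, -0.088], TCP at [0.272, -0.563, 0.304] pointing down, gripper open.
Joint ranges: [-2.6, 2.6], [-0.5, 2.12], [-1.47, 1.34], [0.16, 2.42], [-1.27, 4.41], [0.06, 2.06], [-2.6, 2.6]. Speed limits (rad/s): [2.22, 2.22, 2.79, 2.79, 3.14, 3.14, 3.14].

## Interface

Orientations are given as a unit quaternion [x, y, z, w].
In Python, from workcell import manip, camera gives the robot as it stands. The module is installed in compiled form; this text tells all that it offers.
- The arm moves only by the shell command python3 -m creep 'ROWS' [OPENING] [FORCE]. ROWS is JSON, a list of rows, each a list of 2 entries, a list of its own where there are three numbers: the shift along the tool's x, y, z in mm, then the turn about the tool's z in rad. In form: [[[tx, ty, tz], twist], ...]. A call has 1 to 5 rows; each row is the pose to reach, as a shift and turn from the pose commanded when the call began, along the tool's axes at that moment; what a row does not reach only later rows make up. A row lasts 1/12 s, in which the tool goes at most 41.7 mm and 7.16 degrees, less where a joint would pass 70% of its speed; a pose out of reach is approached as far as the arm can. A call with a gripper value outside its range is refused whole. OPENING is the opening, from 0 (shut) to 1 (fully open), set as the call begins (- or left out, the last holds). The fingers move at their own pace and stop on an object; FORCE is the grip in N (left out, the last holds). Time passes only in rows, so rows that repeat a pose let the fingers close. It gives the time, the measured TCP pose, the force, the opening and the grip force at its end, in the units of the state.
- manip.get_obs(): the state, without advancing time (a new reading comes with each control period).
- camera(name): name is "scene" or "top"; returns a dict with "pixels" (400x640x3 uint8, red, green, blue), "z_map" (400x640 float32, m along the optical axis (not along the pixel's ray), 0 where there is no reading), "fx", "fy", "cx", "cy" (pixels), "distortion" ([k1, k2, p1, p2, k3] as OpenCV has them; the pictures are not rectified), "extrinsics" (4x4, takes a point from world to camera coordinates). Camera axes: x right, y down, z forward; pixel columns grow to the right and rows downward; lengths in m; the calibration is good to about 2 mm. A picture is of the moment at which its call begins.
- manip.hand_in(): hands the job in; it is judged then, once.
The state is a dict: "clock": time; "joint_pos": joint angles; "joint_velocities": joint speeds; "tau": joint torques, N m; "position": TCP position; "ee_rot": TCP orientation; "ft_force": force on the tool from outside, world axes, zero at the start; "torque": the same for the moment, N m; "grip_width": opening from 0.0 (shut) to 1.0 (fully open); "grasp_force": force on a finger pad.
Only numpy, scipy, OpenCV 4.12 (cv2) and the standard library are available. Lean on these libraries where they do the work, as an engineer would, in place of code of your own. Each camera call takes 0.05 s, during which the arm holds its last target. There are 200 camera calls.

## Task

The phone in the hand press has just had a new screen glued in: swing the press lever right down to its stop so that the rubber platen squeezes the screen, hold it there a moment, and let the lever come back up. Then draw the UV torch out of the three-well holder, lean it well over (roughly 40 degrees from upright) and, from in front of the press, point its lens at the middle of the screen's front long edge from about a hand's breadth (7 cm) away. Finish still holding the torch like that, raised and steady, touching nothing with it, and leave the phone in its bed and everything else on the bench where it is.

Things in the scene. Friction and masses are not known exactly. Their poses are not given: they have to be found in the camera images.
- press: Fixed hand-lever screen press: grey base 250 x 170 x 16 mm with an aluminium phone bed, at the rear two grey cheeks, 108 mm high, carrying the lever hinge. Origin on the bench below the middle of the bed; x from the open front to the hinge, y along the phone, z up. Base spans x = -110 to +140 mm; hinge pin along y at x = +110, z = 92 mm.
- press_lever (a joint): Lever angle, rad: 0 = at rest, arm rising to the front 57 degrees above level; grows as it swings forward and down about the hinge pin to its stop at 1.0 (arm level). A spring brings it back when let go; the push at the knob grows from about 3 N to about 12 N at the stop. A sprung platen below the arm meets the glass in the last 0.03 rad.
- lever_knob (a point): Centre of the black ball knob, 32 mm across, at the lever's end, 258 mm from the hinge pin. At rest 309 mm above the bench, 29 mm in front of the press origin (x = -29); at the stop 92 mm above the bench, 148 mm in front. Behind it a 13 mm round shank (40 mm), then the 16 mm wide arm; free on both sides (y) and above.
- phone: Small phone, 64 mm (its x) by 131 mm (its y) by 8 mm thick, aluminium body with a black glass screen on top, lying loose in the press bed with 1 mm play, screen up. Origin at the centre of its underside, 32 mm above the bench; axes like those of the press.
- screen_edge (a point): Middle of the screen's front long edge (the edge away from the hinge), on the glass: 31 mm in front of the phone's centre, 40 mm above the bench. The torch is to be pointed here.
- holder: Grey plastic block on the bench, fixed, 60 (x) by 185 (y) by 62 mm high, with three round wells 32 mm wide and 50 mm deep in a row along y, at y = -65, 0 and +65 mm. Origin at the centre of its underside. Torch, glue bottle and brush stand in the wells, in any order.
- torch: Aluminium UV torch, 130 g, 140 mm long, lens down in a well: head 28 mm wide (34 mm long), then 24 mm barrel with dark rings, 21 mm tail cap with rubber button. Tallest thing in the holder. Origin at the lens centre; z runs from lens to tail, it shines along -z. In the well the lens is 12 mm, the tail 152 mm above the bench. Always lit, nothing to switch.
- glue_bottle: Amber bottle 28 mm across with a black pointed nozzle, 118 mm tall, standing in one of the wells; to be left. Origin at the centre of its underside.
- brush: Dusting brush, wooden handle down, steel collar and black bristles up, 122 mm tall, 29 mm across, standing in one of the wells; to be left. Origin at the centre of its underside.
- screw_tray: Grey open screw tray 75 x 110 x 16 mm on the bench between press and holder; to be left. Origin under its centre.
- tweezers: Steel tweezers lying on the bench, 125 mm long, 7 mm high; to be left. Origin under their middle.
- spray_can: White spray can, 66 mm across, 190 mm tall, standing on the bench at the left; to be left. Origin under its centre.
- spare_panel: Flat display panel with copper rim, pale face up, 66 x 135 x 4 mm lying on the bench at the right; to be left. Origin under its centre.
- suction_cup: Black rubber suction cup, 50 mm across, 43 mm tall, on the bench at the right; to be left. Origin under its centre.

How it is judged:
On the way, in this order (a step that is already met when the one before it is completed fails the run):
1. the lever is down at its stop (above 0.97 rad) with the platen pressing on the phone (over 7 N), for 0.3 s (value of joint press_lever above 0.97 rad and contact force between press and phone above 7 N), for 0.3 s.
2. the lever has come back up (below 0.08 rad) (value of joint press_lever below 0.08 rad), for 0.2 s.
3. the torch has been drawn clear of the holder (its lens over 70 mm above the bench) (height (world z) of torch above 0.07 m and contact force between torch and the fingers above 1 N and contact force between torch and holder below 0.2 N), for 0.1 s.
At the end, for the whole second after the job is handed in: Held still, touching only the fingers: lens over 50 mm up and over 40 mm in front of phone centre, torch leaning 23-60 deg, axis within 22 mm (its x and y) of the screen-edge middle, 40-110 mm away; lever below 0.08 rad, phone moved under 6 mm, everything else under 20 mm (x of screen_edge in the frame of torch between -0.022 and 0.022 m and y of screen_edge in the frame of torch between -0.022 and 0.022 m and z of screen_edge in the frame of torch between -0.11 and -0.04 m and angle between torch's own z axis and vertical between 0.4 and 1.05 rad and x of torch in the frame of phone below -0.04 m and height (world z) of torch above 0.05 m and contact force between torch and the fingers above 1 N and contact force between torch and press below 0.2 N and contact force between torch and phone below 0.2 N and contact force between torch and holder below 0.2 N and linear speed of torch below 0.02 m/s and angular speed of torch below 0.15 rad/s and value of joint press_lever below 0.08 rad and distance of phone from where it was at the start of the episode below 0.006 m and distance of each of glue_bottle, brush, screw_tray, tweezers, spray_can, spare_panel, suction_cup from where it was at the start of the episode below 0.02 m); the arm keeps its last pose, push and grip.
It fails at once if the torch strikes the phone or the press (contact force between torch and phone above 3 N or contact force between torch and press above 8 N).
It fails at once if the phone is shifted out of its bed (distance of phone from where it was at the start of the episode above 0.01 m).
It fails at once if a bystander is disturbed (distance of any of glue_bottle, brush, screw_tray, tweezers, spray_can, spare_panel, suction_cup from where it was at the start of the episode above 0.03 m).
It also fails if it takes over 64 s, if anything falls off the work surface, if the arm or the gripper's body presses on something with over 40 N, if the wrist force passes 120 N, or if a joint passes its speed limit or range.

## Working session

There is one attempt and no reset: what is moved stays moved. The work goes in short steps, Python scripts to look and compute and a shell command to move; the robot and the scene stay as the last step left them, time stands still between calls to the robot, and variables do not carry over. Pictures are saved under pics/ and viewed, at most 11 in all, crops included, and the job is handed in when it is done.

```bash
mkdir -p pics; cat > h.py <<'E'
from workcell import manip, camera
import numpy as np, cv2
from scipy.spatial.transform import Rotation as R
def snap(n):
    c=camera(n); c['K']=np.array([[c['fx'],0,c['cx']],[0,c['fy'],c['cy']],[0,0,1.]]); c['D']=np.array(c['distortion']); c['E']=np.array(c['extrinsics']); return c
def save(c,f,crop=None,k=1):
    im=c['pixels'][:,:,::-1]
    if crop: u0,v0,u1,v1=crop; im=im[v0:v1,u0:u1]
    cv2.imwrite(f,cv2.resize(im,None,fx=k,fy=k,interpolation=cv2.INTER_CUBIC))
def world(c,u,v,z=None):
    x,y=cv2.undistortPoints(np.array([[[u,v]]],float),c['K'],c['D'])[0,0]
    E=np.linalg.inv(c['E']); d=E[:3,:3]@[x,y,1]; o=E[:3,3]
    s=c['z_map'][int(round(v)),int(round(u))] if z is None else (z-o[2])/d[2]
    return o+s*d
def pix(c,p):
    E=c['E']; return cv2.projectPoints(np.array([p],float),cv2.Rodrigues(E[:3,:3])[0],E[:3,3],c['K'],c['D'])[0][0,0]
E
python3 - <<'E'
from h import *
import pickle
for n in('scene','top'):
    c=snap(n); save(c,f'pics/{n}0.png',k=1.25); pickle.dump(c,open(n+'.pkl','wb'))
    print(n,np.linalg.inv(c['E']).round(3),c['fx'])
o=manip.get_obs();print(o)
print(R.from_quat(o['ee_rot']).as_matrix().round(3))
E
```

```text
scene [[ 0.463  0.534 -0.707  1.436]
 [ 0.886 -0.288  0.362 -0.438]
 [-0.011 -0.795 -0.607  0.894]
 [ 0.     0.     0.     1.   ]] 420.1509718996229
top [[-0.009 -0.996  0.085  0.501]
 [-1.     0.008 -0.019  0.003]
 [ 0.018 -0.085 -0.996  1.532]
 [ 0.     0.     0.     1.   ]] 450.8170091111392
{'clock': 0.1, 'joint_pos': array([ 1.09742106,  0.33279292, -0.06472349,  1.46082608,  0.02157271,
        1.34989418, -0.08853481]), 'joint_velocities': array([-0.0002298 , -0.00211088,  0.00059493, -0.003232  ,  0.00098962,
        0.00041679, -0.00067593]), 'tau': array([ 1.20570130e-03, -6.26743340e+01,  4.90916509e-02, -3.92431426e+01,
        1.63024350e-02,  6.88511878e-03, -6.51325581e-05]), 'position': array([ 0.27220884, -0.5623497 ,  0.30322025]), 'ee_rot': array([ 9.74707372e-01,  2.23484145e-01, -1.46891242e-04, -5.95466658e-04]), 'ft_force': array([-0.53943376,  0.40268505,  0.45368757]), 'torque': array([ 0.05281463,  0.0095769 , -0.0207193 ]), 'grasp_force': 0.0, 'grip_width': 0.9999747322416059}
[[ 0.9    0.436 -0.001]
 [ 0.436 -0.9    0.001]
 [-0.    -0.001 -1.   ]]
```

View pics/scene0.png

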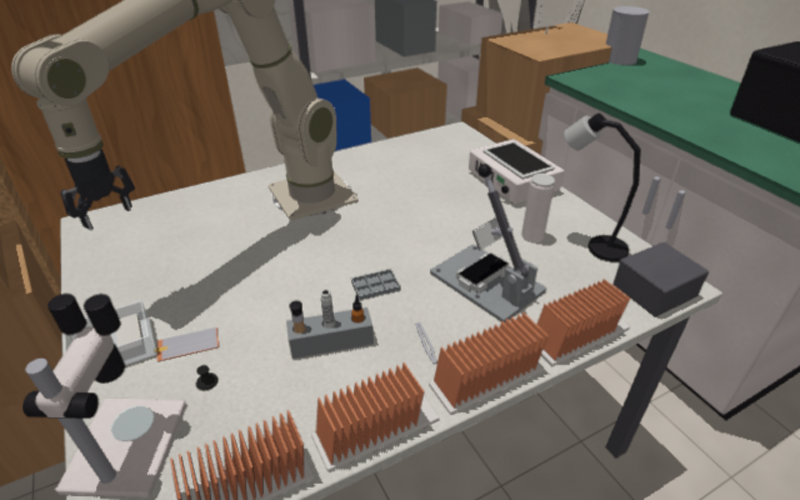

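View pics/top0.png

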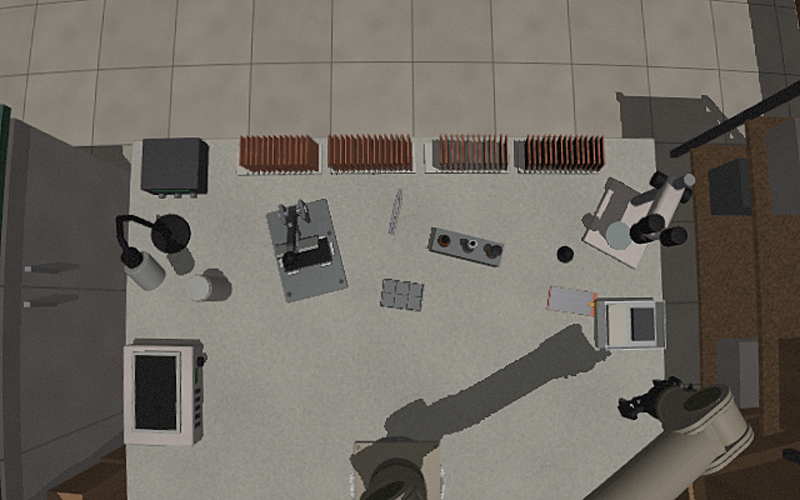

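The scene view shows the press at about (490,270), with the torch (tallest) in the middle well at about (327,308). In the top view the press is at (306,250), the knob at about (291,259) and the torch at (472,243). I'll enlarge both for closer readings.

```bash
python3 - <<'E'
from h import *
import pickle
c=pickle.load(open('top.pkl','rb'))
im=c['pixels'][:,:,::-1]
a=cv2.resize(im[150:250,205:285],None,fx=5,fy=5,interpolation=cv2.INTER_CUBIC)
b=cv2.resize(im[170:220,335:410],None,fx=5,fy=5,interpolation=cv2.INTER_CUBIC)
o=np.zeros((500,800,3),np.uint8);o[:,:400]=a;o[:250,400:775]=b
cv2.imwrite('pics/c1.png',o)
E
```

```text
(no output)
```

View pics/c1.png

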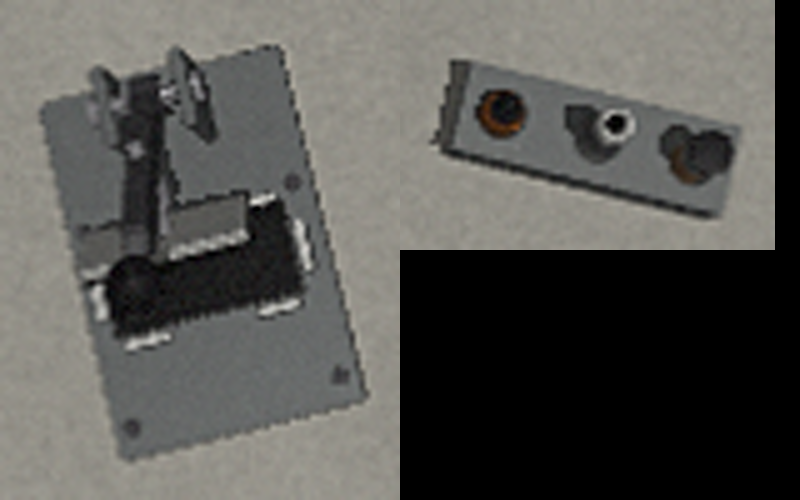

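The enlargement shows the press base corners at (40,105), (280,45), (367,400) and (125,460), and the knob at (133,285). The torch tail is at (616,123), between the amber bottle on the left and the brush on the right.

```bash
python3 - <<'E'
from h import *
import pickle
c=pickle.load(open('top.pkl','rb'))
f=lambda u,v,z,ou=205,ov=150:world(c,ou+(u-2)/5,ov+(v-2)/5,z)
P=[f(*q,.016) for q in((40,105),(280,45),(367,400),(125,460))]
for p in P:print(p.round(4))
yaw=np.arctan2(*(P[0]+P[1]-P[2]-P[3])[[1,0]]); yaw2=np.arctan2(*(P[0]+P[3]-P[1]-P[2])[[1,0]])-np.pi/2
print('yaw',yaw,yaw2)
yaw=(yaw+yaw2)/2
Rz=R.from_euler('z',yaw).as_matrix()
o=np.mean(P,0)-Rz@[.015,0,0]; o[2]=0; print('press origin',o)
W=lambda *p:o+Rz@p
print('knob rest',W(-.029,0,.309),'meas',f(133,285,.309),'stop',W(-.148,0,.092))
print('knob pix',pix(c,W(-.029,0,.309)),205+131/5,150+283/5)
E=W(-.031,0,.04);print('edge',E)
t=f(616,123,.152,335-80,170);print('torch',t, 'amber/brush rim', f(500,113,.08,255,170))
h=[f(*q,.062,255,170) for q in((470,60),(742,127),(718,217),(443,152))]
print(np.array(h).round(3)); d=(h[1]+h[2]-h[0]-h[3]);print('holder c',np.mean(h,0), 'row yaw',np.arctan2(d[1],d[0]))
s=pickle.load(open('scene.pkl','rb'))
for n,p in dict(knob=W(-.029,0,.309),edge=E,torch=t).items(): print(n,pix(s,p)*1.25)
z=c['z_map'];
for n,(u,v) in dict(can=(160,229),tray=(321,235),tw=(317,168)).items(): print(n,world(c,u,v))
E
```

```text
[0.7318 0.3505 0.016 ]
[0.7715 0.1865 0.016 ]
[0.5299 0.1273 0.016 ]
[0.4907 0.2903 0.016 ]
yaw 0.2424599746138768 0.2367580219532166
press origin [0.61638228 0.23510918 0.        ]
knob rest [0.58821079 0.22822681 0.309     ] meas [0.58761346 0.23093415 0.309     ] stop [0.47261052 0.1999854  0.092     ]
knob pix [232.18922801 206.37388971] 231.2 206.6
edge [0.58626792 0.22775217 0.04      ]
torch [ 0.63354762 -0.19154525  0.152     ] amber/brush rim [ 0.64755413 -0.12619709  0.08      ]
[[ 0.685 -0.109  0.062]
 [ 0.639 -0.288  0.062]
 [ 0.58  -0.271  0.062]
 [ 0.624 -0.09   0.062]]
holder c [ 0.63178978 -0.18923496  0.062     ] row yaw -1.8156187518015912
knob [482.50789184 169.95871032]
edge [472.35876733 261.55466286]
torch [324.15444381 291.51679121]
can [0.53020764 0.46960699 0.18780474]
tray [ 0.51067568 -0.0170034   0.00145166]
tw [ 0.74057661 -0.00536712 -0.00299118]
```

```bash
cat >> h.py <<'E'
yaw=.2396; Rz=R.from_euler('z',yaw).as_matrix(); o=np.array([.61638,.23511,0])
W=lambda *p:o+Rz@p
edge=W(-.031,0,.04)
def to(p,yw=None,ob=None):
    "tool shift (mm) from measured pose to TCP target p; yw = wanted world yaw of tool x"
    ob=ob or manip.get_obs(); M=R.from_quat(ob['ee_rot']).as_matrix()
    tw=None if yw is None else -(yw-np.arctan2(M[1,0],M[0,0]))
    return (M.T@(np.array(p)-ob['position'])*1000).round(1), tw
E
python3 - <<'E'
from h import *
import pickle
for n,(u,v) in dict(top=(231,207),scene=(393,150)).items():
    c=pickle.load(open(n+'.pkl','rb'))
    k=W(-.029,0,.309); q=pix(c,k); print(n,q)
    for dv in(-6,0,6,12): print([world(c,q[0]+du,q[1]+dv).round(3) for du in(0,8)])
print(to(W(-.14,0,.36),yaw), W(-.14,0,.36))
E
```

```text
top [232.18882888 206.37475087]
[array([0.606, 0.232, 0.291]), array([0.616, 0.228, 0.179])]
[array([0.587, 0.226, 0.322]), array([0.607, 0.252, 0.037])]
[array([0.572, 0.228, 0.312]), array([0.587, 0.25 , 0.044])]
[array([0.568, 0.278, 0.038]), array([0.569, 0.256, 0.009])]
scene [386.00614505 135.96652922]
[array([0.202, 0.528, 0.072]), array([0.238, 0.541, 0.085])]
[array([0.602, 0.218, 0.318]), array([0.261, 0.525, 0.073])]
[array([0.207, 0.531, 0.017]), array([0.261, 0.529, 0.044])]
[array([ 0.222,  0.523, -0.002]), array([0.613, 0.242, 0.278])]
(array([ 520.3, -597.3,  -56.1]), np.float64(0.21117523605200864)) [0.48037938 0.20188603 0.36      ]
```

```bash
python3 -m creep '[[[38,-10,-10],0.05],[[76,-20,-20],0.1],[[114,-30,-30],0.15],[[152,-40,-40],0.21],[[190,-50,-50],0.21]]' 1; python3 - <<'E'
from h import *
print(to(W(-.14,0,.36),yaw))
E
```

```text
clock: 0.52
position: [0.4226, -0.4332, 0.3542]
ee_rot: [0.993, 0.118, -0.0, -0.0]
ft_force: [0.4, -0.7, -0.4]
grip_width: 0.997
grasp_force: 0.0
(array([ 205.1, -603.8,   -5.7]), np.float64(-0.0028234130350128506))
```

```bash
python3 -m creep '[[[13,-38,0],0],[[26,-76,0],0],[[39,-114,0],0],[[52,-152,0],0],[[65,-190,0],0]]'; python3 -m creep '[[[13,-38,0],0],[[26,-76,0],0],[[39,-114,0],0],[[52,-152,0],0],[[65,-190,0],0]]';python3 -m creep '[[[13,-38,0],0],[[26,-76,0],0],[[39,-114,0],0],[[52,-152,0],0],[[65,-190,0],0]]'; python3 - <<'E'
from h import *
print(to(W(-.14,0,.36),yaw),to(W(-.029,0,.36),yaw))
E
```

```text
clock: 0.93
position: [0.4391, -0.2327, 0.3536]
ee_rot: [0.993, 0.12, -0.0, 0.0]
ft_force: [0.7, -0.9, 0.7]
grip_width: 1.003
grasp_force: 0.0
clock: 1.35
position: [0.4567, -0.0328, 0.3538]
ee_rot: [0.993, 0.12, -0.0, 0.0]
ft_force: [0.8, 0.1, 0.7]
grip_width: 1.001
grasp_force: 0.0
clock: 1.77
position: [0.4746, 0.1671, 0.3539]
ee_rot: [0.993, 0.12, 0.0, 0.0]
ft_force: [2.0, -0.3, -0.3]
grip_width: 1.003
grasp_force: 0.0
(array([ 13.9, -32.4,  -6.1]), np.float64(0.0008019582023975069)) (array([124.9, -32.3,  -6.1]), np.float64(0.0008019582023975069))
```

```bash
python3 -m creep '[[[7,-16,-3],0],[[14,-33,-6],0],[[14,-33,-6],0],[[40,-33,-6],0],[[70,-33,-6],0]]'; python3 -m creep '[[[20,0,0],0],[[40,0,0],0],[[55,0,0],0],[[55,0,0],0]]'; python3 - <<'E'
from h import *
print(to(W(-.029,0,.36),yaw))
a=snap('top');b=snap('scene')
im=np.zeros((480,800,3),np.uint8)
im[:,:400]=cv2.resize(a['pixels'][140:260,185:285,::-1],None,fx=4,fy=4); im[:,400:]=cv2.resize(b['pixels'][90:210,330:430,::-1],None,fx=4,fy=4)
cv2.imwrite('pics/k.png',im)
E
```

```text
clock: 2.18
position: [0.5351, 0.2138, 0.3604]
ee_rot: [0.993, 0.12, 0.0, 0.001]
ft_force: [-0.1, -0.5, 1.2]
grip_width: 1.001
grasp_force: 0.0
clock: 2.52
position: [0.5905, 0.2261, 0.3582]
ee_rot: [0.993, 0.119, -0.001, 0.0]
ft_force: [0.1, 0.4, 0.6]
grip_width: 1.0
grasp_force: 0.0
(array([-1.8, -2.6, -1.8]), np.float64(-0.0004190011017889961))
```

View pics/k.png

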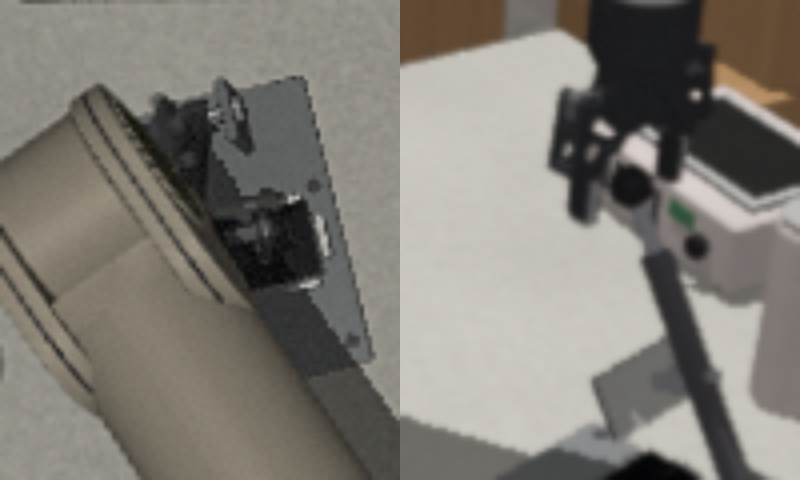

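The knob at (632,185) sits between the open fingers, so I'll close on it.

```bash
python3 -m creep '[[[-2,-2,0],0],[[-2,-2,0],0],[[-2,-2,0],0],[[-2,-2,0],0],[[-2,-2,0],0]]' 0 40; python3 -m creep '[[[0,0,0],0],[[0,0,0],0],[[0,0,0],0],[[0,0,0],0],[[0,0,0],0]]'; python3 - <<'E'
from h import *
o=manip.get_obs();print(o['ft_force'],o['grip_width']*85, to(W(-.029,0,.363)))
for a in np.r_[.1:1.05:.1]:
    t=np.radians(57.1)-a; t0=np.radians(57.1)
    print(round(a,1),(258*(np.array([np.cos(t0)-np.cos(t),np.sin(t0)-np.sin(t)]))).round(0))
E
```

```text
clock: 3.03
position: [0.5854, 0.23, 0.3608]
ee_rot: [0.993, 0.121, 0.0, -0.001]
ft_force: [1.0, -1.0, 2.5]
grip_width: 0.351
grasp_force: 39.2
clock: 3.45
position: [0.5855, 0.2299, 0.3607]
ee_rot: [0.993, 0.121, 0.0, -0.001]
ft_force: [-3.6, 4.0, 5.3]
grip_width: 0.352
grasp_force: 39.3
[-3.61612658  4.02492653  5.25248454] 29.886215957037287 (array([ 2.3,  2.3, -2.3]), None)
0.1 [-21.  15.]
0.2 [-40.  32.]
0.3 [-58.  51.]
0.4 [-73.  72.]
0.5 [-87.  94.]
0.6 [-98. 117.]
0.7 [-107.  141.]
0.8 [-113.  166.]
0.9 [-117.  192.]
1.0 [-118.  218.]
```

```bash
python3 -m creep '[[[-10,0,7],0],[[-21,0,15],0],[[-31,0,23],0],[[-40,0,32],0],[[-49,0,41],0]]';  python3 -m creep '[[[-9,0,10],0],[[-17,0,20],0],[[-24,0,31],0],[[-31,0,42],0],[[-38,0,53],0]]'
```

```text
clock: 3.87
position: [0.5383, 0.2182, 0.32]
ee_rot: [0.993, 0.121, 0.002, -0.001]
ft_force: [2.8, 7.0, 4.0]
grip_width: 0.349
grasp_force: 40.6
clock: 4.28
position: [0.502, 0.2092, 0.2669]
ee_rot: [0.993, 0.121, 0.002, -0.001]
ft_force: [4.5, 7.3, 4.1]
grip_width: 0.351
grasp_force: 42.0
```

```bash
python3 -m creep '[[[-6,0,11],0],[[-11,0,23],0],[[-16,0,35],0],[[-20,0,47],0],[[-23,0,59],0]]';  python3 -m creep '[[[-3,0,13],0],[[-5,0,26],0],[[-7,0,39],0],[[-8,0,52],0],[[-8,0,65],0]]';  python3 -m creep '[[[0,0,3],0],[[0,0,5],0],[[0,0,5],0],[[0,0,5],0],[[0,0,5],0]]'; python3 - <<'E'
from h import *
print(to(W(-.148,0,.146),yaw))
E
```

```text
clock: 4.7
position: [0.4795, 0.2036, 0.2078]
ee_rot: [0.993, 0.121, 0.002, -0.001]
ft_force: [1.1, 5.8, 8.1]
grip_width: 0.35
grasp_force: 43.7
clock: 5.12
position: [0.4722, 0.2019, 0.1428]
ee_rot: [0.993, 0.121, 0.002, -0.001]
ft_force: [0.7, 4.8, 12.6]
grip_width: 0.355
grasp_force: 45.4
clock: 5.53
position: [0.4723, 0.2019, 0.1383]
ee_rot: [0.993, 0.12, 0.002, -0.001]
ft_force: [-2.1, 5.0, 10.1]
grip_width: 0.351
grasp_force: 45.4
(array([-0.2,  1.9, -7.7]), np.float64(0.0015110378179583883))
```

```bash
python3 -m creep '[[[0,0,2],0],[[0,0,3],0],[[0,0,3],0],[[0,0,3],0]]';  python3 -m creep '[[[0,0,2],0],[[0,0,4],0],[[0,0,4],0],[[0,0,4],0]]'; python3 - <<'E'
from h import *
b=snap('scene'); save(b,'pics/d.png',(310,120,470,240),5)
E
```

```text
clock: 5.87
position: [0.4723, 0.2019, 0.1356]
ee_rot: [0.993, 0.12, 0.002, -0.001]
ft_force: [-3.2, 3.3, 13.6]
grip_width: 0.347
grasp_force: 45.6
clock: 6.2
position: [0.4734, 0.2022, 0.133]
ee_rot: [0.993, 0.12, 0.003, -0.001]
ft_force: [-4.5, 0.9, 27.0]
grip_width: 0.351
grasp_force: 47.2
```

View pics/d.png

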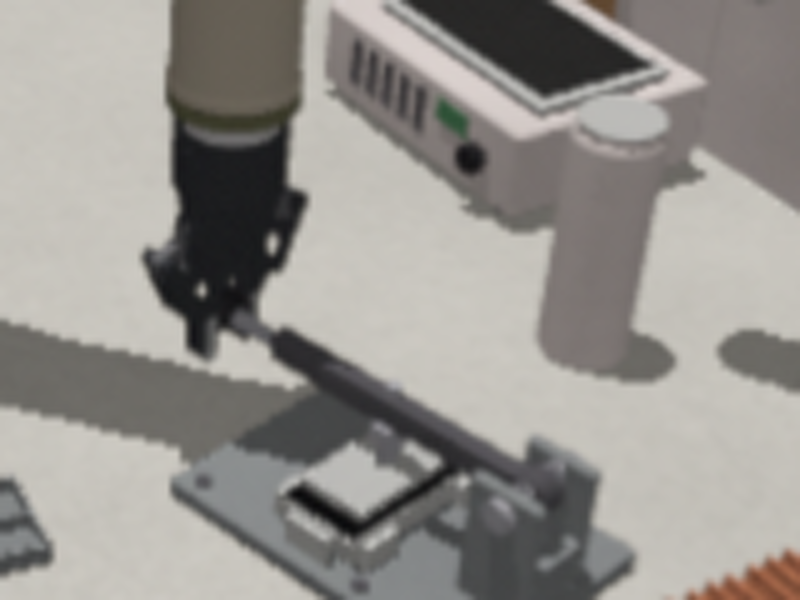

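The platen lies flat on the phone at about (365,480), and the push jumped to 27 N, so the lever is at its stop. I'll hold, then carry it back up.

```bash
python3 -m creep '[[[0,0,1],0],[[0,0,1],0],[[0,0,1],0],[[0,0,1],0],[[0,0,1],0]]'; python3 -m creep '[[[0,0,0],0],[[0,0,0],0],[[0,0,0],0]]'; python3 -m creep '[[[0,0,-8],0],[[0,0,-18],0],[[0,0,-31],0],[[1,0,-44],0],[[3,0,-57],0]]'; python3 -m creep '[[[2,0,-13],0],[[4,0,-26],0],[[7,0,-38],0],[[10,0,-50],0],[[14,0,-62],0]]';  python3 -m creep '[[[6,0,-12],0],[[11,0,-24],0],[[17,0,-35],0],[[24,0,-46],0],[[31,0,-57],0]]'; python3 - <<'E'
from h import *
print(to([.5855,.2299,.3607],yaw))
E
```

```text
clock: 6.67
position: [0.4734, 0.2022, 0.1326]
ee_rot: [0.993, 0.12, 0.003, -0.001]
ft_force: [-8.0, -0.7, 34.5]
grip_width: 0.352
grasp_force: 47.6
clock: 6.92
position: [0.4734, 0.2022, 0.1326]
ee_rot: [0.993, 0.12, 0.003, -0.001]
ft_force: [-8.1, -0.3, 35.2]
grip_width: 0.351
grasp_force: 47.6
clock: 7.33
position: [0.4752, 0.2025, 0.1878]
ee_rot: [0.993, 0.12, 0.002, -0.001]
ft_force: [-6.8, 3.3, 7.3]
grip_width: 0.351
grasp_force: 46.1
clock: 7.75
position: [0.489, 0.206, 0.2497]
ee_rot: [0.993, 0.12, 0.002, -0.001]
ft_force: [5.6, 7.9, -0.8]
grip_width: 0.348
grasp_force: 39.4
clock: 8.17
position: [0.5152, 0.2127, 0.3066]
ee_rot: [0.993, 0.121, -0.003, 0.001]
ft_force: [-38.6, -11.4, 34.2]
grip_width: 0.235
grasp_force: 39.9
(array([ 72. ,   0.2, -54.5]), np.float64(0.0030293434835237665))
```

```bash
python3 -m creep '[[[0,0,0],0],[[-10,0,0],0],[[-30,0,0],0],[[-60,0,0],0],[[-90,0,0],0]]' 1; python3 -m creep '[[[0,0,0],0],[[0,0,0],0],[[0,0,0],0],[[0,0,0],0],[[0,0,0],0]]'; python3 - <<'E'
from h import *
b=snap('scene'); save(b,'pics/e.png',(310,80,470,240),3.5)
c=snap('top')
q=pix(c,W(-.029,0,.325)); print(q,[world(c,q[0]+d,q[1]+e).round(3) for d in(-2,0,2) for e in (-2,0,2)])
q=pix(b,W(-.029,0,.309)); print(q,[world(b,q[0]+d,q[1]+e).round(3) for d in(-2,0,2) for e in (-2,0,2)])
E
```

```text
clock: 8.58
position: [0.4291, 0.1896, 0.3037]
ee_rot: [0.993, 0.12, -0.001, 0.0]
ft_force: [-0.5, 0.8, 0.5]
grip_width: 0.922
grasp_force: 0.0
clock: 9.0
position: [0.4312, 0.1904, 0.3046]
ee_rot: [0.993, 0.12, -0.0, -0.0]
ft_force: [-0.5, -0.6, -0.2]
grip_width: 0.995
grasp_force: 0.0
[231.10341227 205.95783911] [array([0.593, 0.233, 0.327]), array([0.588, 0.234, 0.323]), array([0.583, 0.233, 0.326]), array([0.594, 0.228, 0.325]), array([0.588, 0.228, 0.329]), array([0.583, 0.228, 0.326]), array([0.594, 0.223, 0.322]), array([0.588, 0.223, 0.325]), array([0.583, 0.223, 0.325])]
[386.00614505 135.96652922] [array([0.589, 0.22 , 0.318]), array([0.592, 0.218, 0.314]), array([0.595, 0.216, 0.309]), array([0.598, 0.22 , 0.322]), array([0.597, 0.221, 0.315]), array([0.603, 0.218, 0.312]), array([0.601, 0.224, 0.323]), array([0.6  , 0.226, 0.316]), array([0.605, 0.223, 0.312])]
```

View pics/e.png

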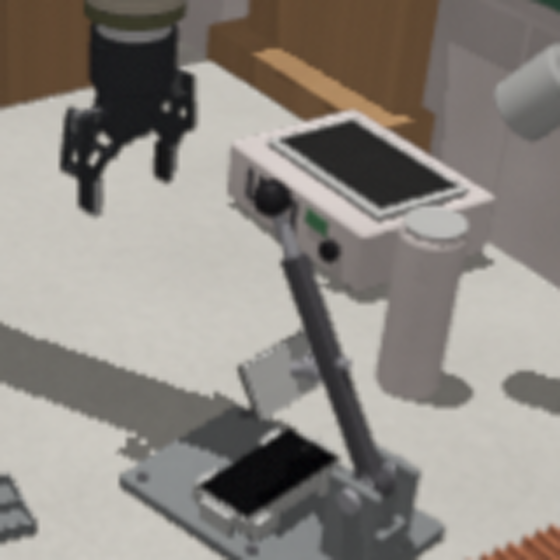

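The lever is back at rest, with the knob at (273,197), and the phone is still in its bed. Next is the torch.

```bash
python3 - <<'E'
from h import *
print(to([.633,-.190,.29],-.245))
E
```

```text
(array([105.4, 417.7,  14.2]), np.float64(0.4857867396431622))
```

```bash
python3 -m creep '[[[9,38,1],0],[[18,76,3],0.1],[[27,114,4],0.2],[[36,152,6],0.3],[[45,190,7],0.4]]' 0.55; python3 - <<'E'
from h import *
print(to([.633,-.190,.29],-.245))
E
```

```text
clock: 9.52
position: [0.5205, 0.0148, 0.2975]
ee_rot: [0.997, -0.082, -0.0, 0.0]
ft_force: [0.5, 0.4, 0.3]
grip_width: 0.551
grasp_force: 0.0
(array([144.4, 183.7,   7.4]), np.float64(0.08102463551780018))
```

```bash
python3 -m creep '[[[24,30,1],0.04],[[48,60,3],0.08],[[72,92,4],0.08],[[96,122,5],0.08],[[120,152,7],0.08]]'; python3 -m creep '[[[10,17,0],0],[[20,34,0],0],[[20,34,0],0],[[20,34,0],0]]'; python3 - <<'E'
from h import *
print(to([.633,-.190,.169],-.245))
a=snap('top');b=snap('scene')
for s in a,b: print(pix(s,[.6335,-.1915,.152]))
save(b,'pics/f.png',(210,180,320,290),5)
E
```

```text
clock: 9.93
position: [0.6151, -0.1545, 0.2903]
ee_rot: [0.993, -0.12, -0.0, 0.0]
ft_force: [0.5, -0.2, 0.8]
grip_width: 0.544
grasp_force: 0.0
clock: 10.27
position: [0.6256, -0.1914, 0.2898]
ee_rot: [0.993, -0.12, -0.001, -0.0]
ft_force: [-0.5, -0.0, -0.4]
grip_width: 0.553
grasp_force: 0.0
(array([  7. ,  -3.1, 120.7]), np.float64(0.003842340558558921))
[377.78574355 194.215455  ]
[259.33287414 233.19731758]
```

View pics/f.png

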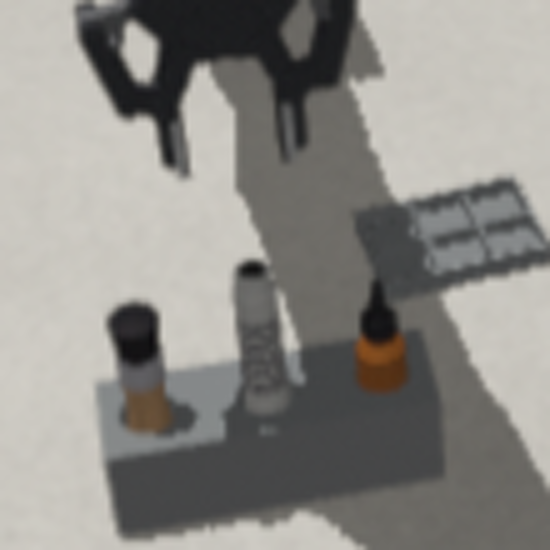

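The torch tail is at crop (252,268), within a pixel of the prediction, and the fingers straddle it. I'll go down and close lightly.

```bash
python3 -m creep '[[[7,-3,15],0],[[7,-3,40],0],[[7,-3,70],0],[[7,-3,100],0],[[7,-3,121],0]]';  python3 -m creep '[[[0,0,0],0],[[0,0,0],0],[[0,0,0],0],[[0,0,0],0],[[0,0,0],0]]' 0 25; python3 -m creep '[[[0,0,0],0],[[0,0,0],0],[[0,0,-5],0],[[0,0,-10],0],[[0,0,-10],0]]'; python3 - <<'E'
from h import *
print(to([.633,-.190,.169],-.245))
E
```

```text
clock: 10.78
position: [0.6322, -0.1874, 0.1664]
ee_rot: [0.993, -0.118, -0.001, -0.0]
ft_force: [-0.2, -0.1, -0.4]
grip_width: 0.55
grasp_force: 0.0
clock: 11.2
position: [0.6335, -0.1889, 0.1715]
ee_rot: [0.993, -0.119, 0.001, 0.0]
ft_force: [-1.3, 1.3, -0.3]
grip_width: 0.271
grasp_force: 28.7
clock: 11.62
position: [0.6336, -0.189, 0.1816]
ee_rot: [0.993, -0.119, 0.001, 0.0]
ft_force: [-1.0, 0.3, 0.2]
grip_width: 0.276
grasp_force: 28.8
(array([-0.4,  1.1, 12.6]), np.float64(0.005784182043698877))
```

```bash
python3 -m creep '[[[0,0,-10],0],[[0,0,-20],0],[[0,0,-30],0],[[0,0,-30],0]]' - 20; python3 -m creep '[[[-10,0,0],0],[[-19,0,-1],0],[[-27,0,-1],0],[[-35,0,1],0],[[-35,0,1],0]]'; python3 - <<'E'
from h import *
o=manip.get_obs();print(o['ft_force'],o['torque'])
b=snap('scene'); save(b,'pics/g.png',(210,160,320,270),5)
E
```

```text
clock: 11.95
position: [0.6341, -0.1891, 0.2133]
ee_rot: [0.993, -0.119, 0.002, 0.0]
ft_force: [-0.3, -0.3, 0.1]
grip_width: 0.273
grasp_force: 28.8
clock: 12.37
position: [0.5984, -0.1808, 0.2095]
ee_rot: [0.993, -0.119, 0.001, 0.0]
ft_force: [2.3, -1.6, 2.0]
grip_width: 0.27
grasp_force: 29.2
[ 2.25050205 -1.62252207  1.9700386 ] [-0.4789867  -0.56148124 -0.0357794 ]
```

View pics/g.png

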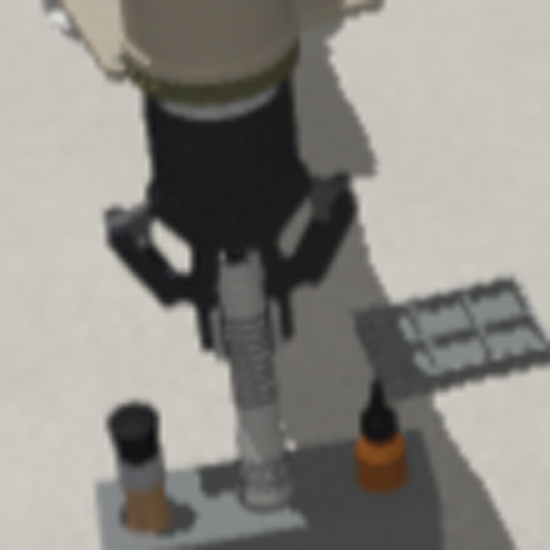

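The torch is pivoting in the grip: tail at (237,260), head in the well at (265,490). Side force is only about 3 N, so I'll continue the arc.

```bash
python3 -m creep '[[[-8,0,2],0],[[-16,0,5],0],[[-24,0,8],0],[[-31,0,12],0],[[-37,0,16],0]]'; python3 -m creep '[[[0,0,0],0],[[0,0,0],0],[[0,0,-10],0],[[0,0,-30],0],[[0,0,-60],0]]' 0 100;  python3 -m creep '[[[0,0,-20],0],[[0,0,-40],0],[[0,0,-40],0],[[0,0,-40],0]]'; cat > torch.py <<'E'
from h import *
# points between/below the fingers belonging to torch, from both depth maps, in tool frame
def fit(show=False):
    o=manip.get_obs(); M=R.from_quat(o['ee_rot']).as_matrix(); P=[]
    for n in('scene','top'):
        c=snap(n); v,u=np.nonzero(c['z_map']>0); z=c['z_map'][v,u]
        xy=cv2.undistortPoints(np.c_[u,v].astype(float)[:,None],c['K'],c['D'])[:,0]
        p=np.c_[xy*z[:,None],z,np.ones(len(z))]@np.linalg.inv(c['E']).T
        q=(p[:,:3]-o['position'])@M
        k=(abs(q[:,1])<18)&(abs(q[:,0])<130)&(q[:,2]>.01)&(q[:,2]<.19)&(abs(q[:,0])<.13)
        P.append(q[k]); print(n,k.sum())
        if n=='scene': S=c
    return P,S
E
python3 - <<'E'
from torch import *
P,S=fit()
q=P[0]; q=q[(abs(q[:,1])<.016)]
h,xe,ze=np.histogram2d(q[:,0],q[:,2],bins=[np.arange(-.13,.14,.01),np.arange(.01,.2,.01)])
for i,r in enumerate(h.T.astype(int)): print(int(ze[i]*1000),r)
save(S,'pics/i.png',(190,80,340,230),4)
E
```

```text
clock: 12.83
position: [0.5624, -0.1717, 0.1927]
ee_rot: [0.993, -0.119, -0.0, 0.0]
ft_force: [1.2, -0.8, 3.4]
grip_width: 0.268
grasp_force: 29.9
clock: 13.25
position: [0.5615, -0.1712, 0.2512]
ee_rot: [0.993, -0.119, -0.003, -0.001]
ft_force: [-0.4, 0.8, -1.6]
grip_width: 0.256
grasp_force: 97.8
clock: 13.58
position: [0.5632, -0.1716, 0.2938]
ee_rot: [0.993, -0.119, 0.0, -0.0]
ft_force: [0.2, 0.3, -2.3]
grip_width: 0.258
grasp_force: 97.9
scene 4124
top 1562
10 [0 0 0 0 0 0 0 0 0 0 0 3 6 0 9 0 0 0 0 0 0 0 0 0 0 0]
20 [ 0  0  0  0  0  0  0  0  0  0  0  4 26 13  9  0  0  0  0  0  0  0  0  0
  0  0]
30 [ 0  0  0  0  0  0  0  0  0  0  0  0  3 34 21  0  0  0  0  0  0  0  0  0
  0  0]
40 [ 0  0  0  0  0  0  0  0  0  0  0  0  0  6 41  7  0  0  0  0  0  0  0  0
  0  0]
50 [ 0  0  0  0  0  0  0  0  0  0  0  0  0  0 23 33  3  0  0  0  0  0  0  0
  0  0]
60 [ 0  0  0  0  0  0  0  0  0  0  0  0  0  0  9 18 24  2  0  0  0  0  0  0
  0  0]
69 [ 0  0  0  0  0  0  0  0  0  0  0  0  0  0  1  0 17 27  0  0  0  0  0  0
  0  0]
80 [ 0  0  0  0  0  0  0  0  0  0  0  0  0  0  0  0  6 18 22  0  0  0  0  0
  0  0]
90 [ 0  0  0  0  0  0  0  0  0  0  0  0  0  0  0  0  0  4 29 19  0  0  0  0
  0  0]
99 [ 0  0  0  0  0  0  0  0  0  0  0  0  0  0  0  0  0  0  5 30 18  0  0  0
  0  0]
110 [ 0  0  0  0  0  0  0  0  0  0  0  0  0  0  0  0  0  0  0 11 34 14  0  0
  0  0]
120 [0 0 0 0 0 0 0 0 0 0 0 0 0 0 0 0 0 0 0 0 9 9 0 0 0 0]
130 [0 0 0 0 0 0 0 0 0 0 0 0 0 0 0 0 0 0 0 0 1 0 0 0 0 0]
140 [0 0 0 0 0 0 0 0 0 0 0 0 0 0 0 0 0 0 0 0 0 0 0 0 0 0]
150 [0 0 0 0 0 0 0 0 0 0 0 0 0 0 0 0 0 0 0 0 0 0 0 0 0 0]
160 [0 0 0 0 0 0 0 0 0 0 0 0 0 0 0 0 0 0 0 0 0 0 0 0 0 0]
170 [0 0 0 0 0 0 0 0 0 0 0 0 0 0 0 0 0 0 0 0 0 0 0 0 0 0]
180 [0 0 0 0 0 0 0 0 0 0 0 0 0 0 0 0 0 0 0 0 0 0 0 0 0 0]
```

View pics/i.png

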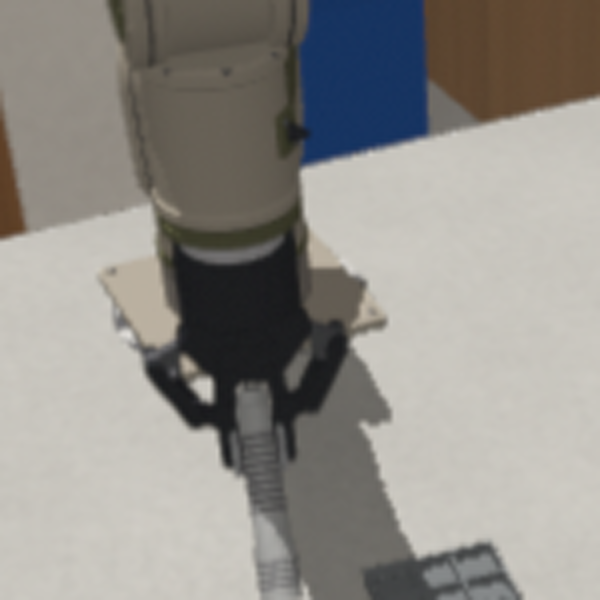

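The torch now leans about 41°, lens forward and down, and is well clear of the holder. In the tool frame the lens is at about (73,0,133) mm. Now to the front of the press.

```bash
python3 -m creep '[[[-36,-15,0],-0.1],[[-72,-30,0],-0.2],[[-90,-65,0],-0.3],[[-100,-100,0],-0.4],[[-110,-135,0],-0.49]]'; python3 - <<'E'
from h import *
print(to(W(-.15,0,.29),yaw))
E
```

```text
clock: 14.1
position: [0.4867, -0.0135, 0.2919]
ee_rot: [0.992, 0.127, -0.001, 0.0]
ft_force: [0.1, 0.3, -1.2]
grip_width: 0.258
grasp_force: 98.0
(array([  38.2, -210.2,    1.9]), np.float64(0.015107973193695085))
```

```bash
python3 -m creep '[[[0,-35,0],0],[[0,-70,0],0],[[0,-105,0],0.015],[[0,-140,0],0.015],[[0,-175,0],0.015]]'; python3 -m creep '[[[10,-15,0],0],[[25,-30,0],0],[[35,-36,0],0],[[35,-36,0],0]]'; python3 - <<'E'
from torch import *
print(to(W(-.15,0,.226),yaw))
P,S=fit()
q=P[0]; q=q[(abs(q[:,1])<.02)]
for lo in np.arange(.02,.15,.01):
    s=q[(q[:,2]>lo)&(q[:,2]<lo+.01)&(abs(q[:,0]-(.02+(lo-.05)*.87))<.03)]
    if len(s): print(round(lo,3),len(s),np.median(s,0).round(4),s[:,0].max().round(3))
save(S,'pics/j.png',(300,100,460,240),5)
E
```

```text
clock: 14.52
position: [0.4434, 0.1561, 0.2919]
ee_rot: [0.993, 0.118, -0.001, 0.0]
ft_force: [0.8, 0.2, -1.2]
grip_width: 0.26
grasp_force: 98.0
clock: 14.85
position: [0.4704, 0.1996, 0.2917]
ee_rot: [0.993, 0.119, -0.001, -0.001]
ft_force: [-0.5, 0.9, -0.8]
grip_width: 0.255
grasp_force: 98.0
(array([ 0.4,  0.3, 65.7]), np.float64(-0.0014216218059034391))
scene 9554
top 2119
0.02 36 [ 0.0064 -0.0111  0.0263] 0.018
0.03 29 [ 0.0116 -0.0029  0.036 ] 0.017
0.04 34 [0.0145 0.0021 0.0461] 0.024
0.05 37 [0.0231 0.0055 0.0554] 0.032
0.06 38 [0.0305 0.0107 0.0651] 0.042
0.07 32 [0.0383 0.0095 0.075 ] 0.047
0.08 32 [0.0471 0.007  0.0855] 0.057
0.09 39 [0.0566 0.0074 0.0954] 0.069
0.1 38 [0.0665 0.0085 0.1053] 0.078
0.11 37 [0.0754 0.0097 0.1147] 0.086
0.12 19 [0.075  0.011  0.1232] 0.086
0.13 2 [0.0692 0.0113 0.1342] 0.07
```

View pics/j.png

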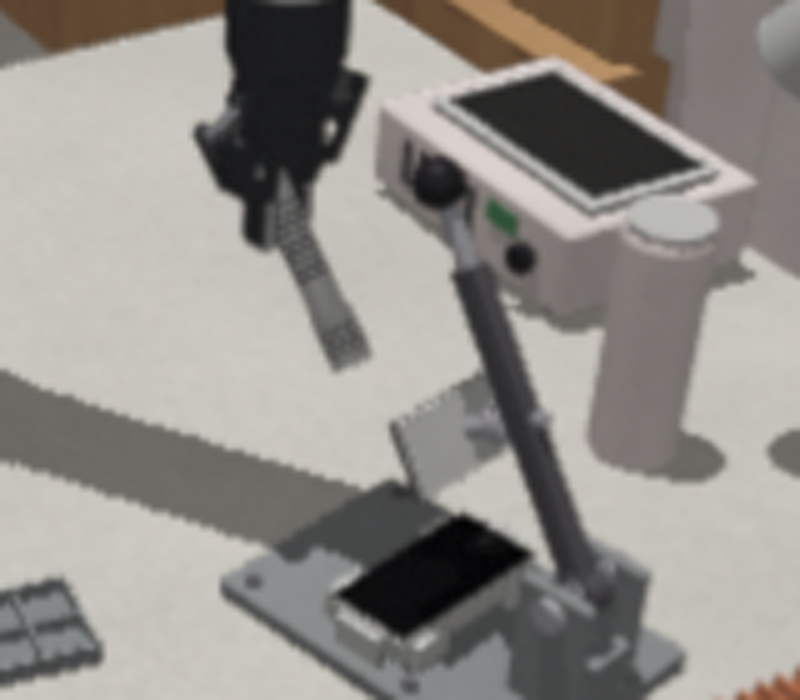

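The torch leans toward the screen's front edge, with its head at (345,350) and the path below clear. I'll lower it 66 mm, let it settle and check.

```bash
python3 -m creep '[[[0,0,14],0],[[0,0,32],0],[[0,0,50],0],[[0,0,61],0],[[0,0,66],0]]'; python3 -m creep '[[[0,0,0],0],[[0,0,0],0],[[0,0,0],0],[[0,0,0],0],[[0,0,0],0]]'; python3 - <<'E'
from torch import *
print(to(W(-.15,0,.226),yaw)); o=manip.get_obs(); print(abs(o['joint_velocities']).max())
P,S=fit()
M=R.from_quat(o['ee_rot']).as_matrix(); t=lambda *p:o['position']+M@p
lens=t(.073,0,.133); ax=t(.656,0,.755)-o['position']
print('lens',lens, 'dist',(edge-lens)@ax, 'off',np.linalg.norm(np.cross(edge-lens,ax)))
im=cv2.resize(S['pixels'][100:240,300:460,::-1],None,fx=5,fy=5,interpolation=cv2.INTER_CUBIC)
for p in (t(.004,0,.054),lens,edge): cv2.circle(im,tuple(int(x) for x in (pix(S,p)-[300,100])*5+2),4,(0,0,255),-1)
cv2.imwrite('pics/k2.png',im[:600])
E
```

```text
clock: 15.37
position: [0.4695, 0.1967, 0.2252]
ee_rot: [0.993, 0.117, -0.001, 0.001]
ft_force: [-0.2, -1.1, -2.2]
grip_width: 0.255
grasp_force: 98.0
clock: 15.78
position: [0.4706, 0.1981, 0.2276]
ee_rot: [0.993, 0.118, 0.001, -0.0]
ft_force: [-0.7, -0.1, -1.2]
grip_width: 0.258
grasp_force: 98.0
(array([ 0.3, -1.3,  1.6]), np.float64(-0.0038565209508648057))
0.0032765298774112815
scene 9592
top 5994
lens [0.54176445 0.21521959 0.09465925] dist 0.07157211019423514 off 0.002088068838667014
```

View pics/k2.png

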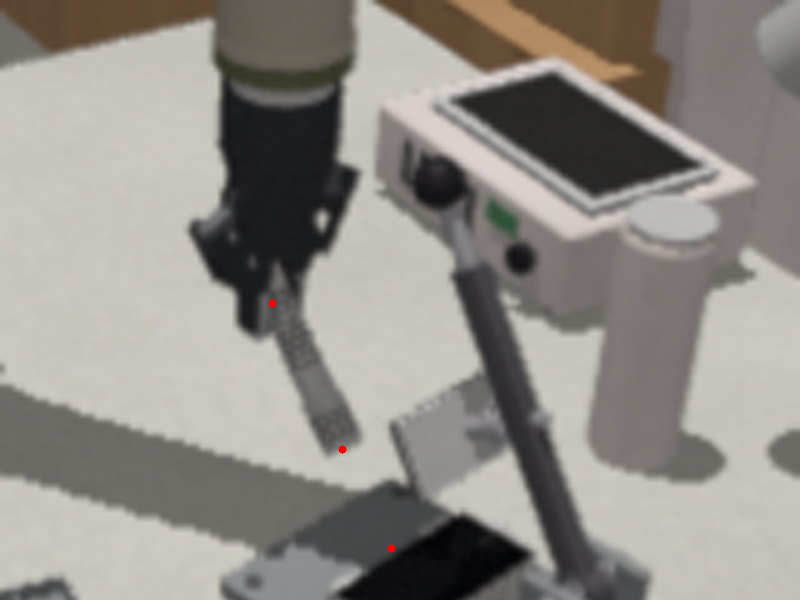

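The lens dot at (342,449) lies on the torch's end. The aim dot at (391,548) lies on the middle of the screen's front edge. The torch is steady and touching nothing, so I'll hand in.

```bash
python3 -c "
from workcell import manip
print(manip.hand_in())"
```

```text
the job is handed in; nothing more can be done
None
```

I pressed the lever to its stop, held it and let it come back up, and I handed in holding the torch steady at about 41°, its lens about 72 mm from the middle of the screen's front edge by my measurement; the hand-in gave no verdict.

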